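Load the cap press and close the sample tubes

ROBOT

A 6-joint arm with a two-finger parallel gripper is mounted at the origin on a cart in front of the work surface, level with it; the furniture and walls round the work are solid. World frame = base frame: x ahead of the robot, y to its left, z up, the work surface at z = 0. Lengths are in mm, angles in rad, forces in N, time in s.
With the tool pointing down it reaches from about 300 to 775 mm from the base axis. Payload 14.6 kg.
Tool frame: the origin (TCP) lies midway between the tips of the shut fingers; the grasp point (between the pads) lies behind it (manip.grip_depth is the z of the grasp point in the tool frame, in mm); z points along the fingers, y is the line along which they close (so a half turn about z gives the same grasp; the last joint's range is limited). The gripper opens to 94 mm and grips with 3 to 60 N. Pads are 16 mm wide; open, the fingers measure 119 mm over their backs; the gripper's body (75 mm by 177 mm) begins 78 mm behind the grasp point.
Start: joints at [1.12, 0.3, 1.521, -0, 1.321, -0.067], TCP at [205.942, 509.977, 205.446] pointing down, gripper open.
Joint ranges: [-3.03, 3.03], [-0.79, 2.21], [0.23, 2.52], [-1.04, 4.18], [0, 3.07], [-2.55, 2.55]. Speed limits (rad/s): [2.22, 2.22, 2.57, 3.14, 3.14, 3.14].

INTERFACE

Orientations are given as [roll, pitch, yaw] about the fixed x, y, z axes, in that order (R = Rz(yaw) Ry(pitch) Rx(roll)).
In Python, from cell import manip, camrig, readout gives the robot as it stands (manip), with the cameras (camrig) and the readings (readout).
- The arm moves only by the shell command python3 nudge.py 'ROWS' [OPENING] [FORCE]. ROWS is a JSON list of rows, 1 to 5 of them, each of 6 numbers: dx, dy, dz in mm, then a rotation vector rx, ry, rz in rad; each row is the pose to reach, as a shift and turn from the pose commanded when the command began, along the tool's axes at that moment; what a row does not reach only later rows make up. A row lasts 1/10 s, in which the tool goes at most 50 mm and 0.15 rad, less where a joint would pass 70% of its speed; a pose out of reach is approached as far as the arm can. OPENING is the finger opening in mm, set as the command begins (- or left out keeps the last). The fingers move at their own pace and stop on an object; FORCE is the grip in N (left out, the last holds). Time passes only in rows, so rows that do not move let the fingers close. It prints the time, the measured TCP pose, the force, the opening and the grip force at its end.
- readout.read_state(): the state, without advancing time (a new reading comes with each control period).
- camrig.camera(name): name is "scene" or "top" or "wrist"; returns (picture, depth): 400x640x3 uint8, red, green, blue; 400x640 float32, mm along the optical axis (not along the pixel's ray), 0 where there is no reading.
- camrig.camera_info(name): a dict with "K" (3x3 intrinsics, pixels), "dist" ([k1, k2, p1, p2, k3] as OpenCV has them; the pictures are not rectified), "rvec" (rotation vector, rad) and "tvec" (3), from world to camera coordinates, as OpenCV has them; the wrist camera has in their place "mount" (4x4, takes a point from camera to tool coordinates, whose origin is the TCP and whose axes are the flange's). Camera axes: x right, y down, z forward; pixel columns grow to the right and rows downward; lengths in mm; the calibration is good to about 2 mm. A picture is of the moment at which its call begins: read the wrist's pose just before it. camera_info takes no time and is no camera call.
- manip.sign_off(): hands the job in; it is judged then, once.
The state is a dict: "clock": time; "joints": joint angles; "qd": joint speeds; "effort": joint torques, N m; "eef_pos": TCP position; "eef_rot": TCP orientation; "wrist_force": force on the tool from outside, world axes, zero at the start; "moment": the same for the moment, N m; "finger_gap": finger opening in mm; "finger_force": force on a finger pad.
Only numpy, scipy, OpenCV 4.12 (cv2) and the standard library are available. Lean on these libraries where they do the work, as an engineer would, in place of code of your own. Each camera call takes 0.05 s, during which the arm holds its last target. There are 200 camera calls.

TASK

Two sample tubes in the slanted rack still have their caps standing proud: take both out and drop each, foot down, into a pocket of the hand lever press so that it stands on the pocket's floor. Then press the lever down to its stop, so that both caps are pushed fully home, and let the lever spring back up. Leave the closed tubes standing in the press, and do not disturb the tube that is already closed or the bottle.

Things in the scene. Friction and masses are not known exactly. Their poses are not given: they have to be found in the camera images.
- tube_a: Steel sample tube, 22 mm diameter, 110 mm long, about 85 g, square foot with a 1 mm bevel; its white plastic push-in cap (flange 26 mm diameter, 5 mm thick, on a 19 mm neck with black seal rings) stands 7 to 9 mm proud of the mouth. Origin: centre of the foot; z runs along the tube to the cap. Starts in a rack hole, foot down, leaning 32 degrees from vertical.
- tube_b: The same kind of tube as tube_a, its cap also standing proud; same origin and axes.
- tube_a_cap (a joint): How far tube_a's cap has been pushed in, m: 0 to 0.002 at the start (proud), 0.009 when its flange lies on the tube's rim. It slides along the tube against 5 N of friction and stays where it is pushed.
- tube_b_cap (a joint): The same for tube_b's cap.
- tube_closed: A tube of the same size whose cap is already home (flange on the rim, total length 115 mm), in another hole of the rack; same origin and axes. It stays there.
- rack: Heavy tube rack, does not move: grey block 192 x 46 x 50 mm tilted 32 degrees between two low steel cheeks, all below 73 mm. Three 25 mm square holes, 42 mm deep, 76 mm apart along its y. The tubes lean towards its +x, away from the robot, and come out along their own axis. Which tube is in which hole varies. Origin: centre of the base on the worktop.
- press: Bench lever press, does not move, about 205 x 176 mm, front (-x) to the robot: an aluminium block 50 x 136 mm, top at z = 60 mm, with two pockets at x = 0, y = +38 and -38 mm, and behind it two cheeks, 166 mm high, carrying a lever. Either tube may go in either pocket. Origin: on the worktop, midway between the pockets; z up.
- pocket_left (a point): Centre of the mouth of the press's +y pocket, at the block's top (z = 60 mm); axes as the press. Pocket: round, upright, 25 mm diameter, mouth bevelled 1.5 mm, 48 mm deep (floor at z = 12 mm). A tube let go in it drops to the floor.
- pocket_right (a point): The same for the -y pocket.
- lever_hinge (a point): The lever's pivot axis (along the press's y), 95 mm behind the pockets, 145.5 mm high; axes as the press. At rest the lever leans up and forward over the pockets: cross bar and pads 200 to 245 mm high and 20 to 55 mm behind the pocket centres, arm and bar above the block. A hand straight above a pocket meets it; one tilted back to the front clears it.
- lever_bar (a point): Centre of the lever's black grip bar (20 mm diameter, 106 mm long, along the press's y), 205 mm from the pivot. At rest it is 323 mm high, above the block; pressed, it swings forward (-x) and down on its arc about the pivot and ends level with it, 110 mm in front of the pockets.
- press_lever (a joint): Lever angle, rad: 0 = up at rest (arm 1.05 rad above horizontal), 1.05 = down at its stop (arm level), where its two pads have pushed the caps home. A spring lifts it again. Pushing the bar down takes 2 to 4 N, and some 5 N more while two caps go in.
- reagent_bottle: Brown reagent bottle with black screw cap, 60 mm diameter, 118 mm high, standing loose between rack and press. Origin: centre of its underside.

How it is judged (in metres and radians):
On the way, in this order (a step that is already met when the one before it is completed fails the run):
1. both proud-capped tubes stand foot down on the floors of the press's two pockets, let go (angle between each of tube_a, tube_b's own z axis and vertical below 0.12 rad and height (world z) of each of tube_a, tube_b below 0.017 m and (horizontal distance between tube_a and pocket_left below 0.005 m or horizontal distance between tube_a and pocket_right below 0.005 m) and (horizontal distance between tube_b and pocket_left below 0.005 m or horizontal distance between tube_b and pocket_right below 0.005 m) and contact force between the fingers and tube_a below 0.3 N and contact force between the fingers and tube_b below 0.3 N), for 0.2 s.
2. the lever is pressed down to its stop with both tubes under it, and both caps are home (value of joint press_lever above 1.03 rad and value of joint each of tube_a_cap, tube_b_cap above 0.0075 m and angle between each of tube_a, tube_b's own z axis and vertical below 0.12 rad and height (world z) of each of tube_a, tube_b below 0.017 m and (horizontal distance between tube_a and pocket_left below 0.005 m or horizontal distance between tube_a and pocket_right below 0.005 m) and (horizontal distance between tube_b and pocket_left below 0.005 m or horizontal distance between tube_b and pocket_right below 0.005 m)), for 0.1 s.
At the end, for the whole second after the job is handed in: Both tubes at rest in the press's pockets (foot within 5 mm of the pocket's axis and floor, within 0.12 rad of upright), caps pushed in at least 7.5 of 9 mm, lever back up (below 0.1 rad), the already closed tube still in its rack hole (moved under 10 mm) (angle between each of tube_a, tube_b's own z axis and vertical below 0.12 rad and height (world z) of each of tube_a, tube_b below 0.017 m and (horizontal distance between tube_a and pocket_left below 0.005 m or horizontal distance between tube_a and pocket_right below 0.005 m) and (horizontal distance between tube_b and pocket_left below 0.005 m or horizontal distance between tube_b and pocket_right below 0.005 m) and value of joint each of tube_a_cap, tube_b_cap above 0.0075 m and value of joint press_lever below 0.1 rad and linear speed of each of tube_a, tube_b below 0.02 m/s and distance of tube_closed from where it was at the start of the episode below 0.01 m); the robot touches nothing.
It fails at once if the already closed tube is pulled out or knocked (moved more than 10 mm) (distance of tube_closed from where it was at the start of the episode above 0.01 m).
It fails at once if the reagent bottle is shoved more than 20 mm or tipped (distance of reagent_bottle from where it was at the start of the episode above 0.02 m or angle between reagent_bottle's own z axis and vertical above 0.3 rad).
It also fails if it takes over 72 s, if anything falls off the work surface, if the arm or the gripper's body presses on something with over 40 N, if the wrist force passes 120 N, or if a joint passes its speed limit or range.

## Working session

There is one attempt and no reset: what is moved stays moved. The work goes in short steps, Python scripts to look and compute and a shell command to move; the robot and the scene stay as the last step left them, time stands still between calls to the robot, and variables do not carry over. Pictures are saved under pics/ and viewed, at most 10 in all, crops included, and the job is handed in when it is done.

```bash
ls; mkdir -p pics
python3 - <<'E'
from cell import manip, camrig, readout
import cv2,numpy as np
s=readout.read_state();print(s['clock'],s['eef_pos'],s['eef_rot'],s['finger_gap'],manip.grip_depth)
for n in("scene","top"):
    p,d=camrig.camera(n);cv2.imwrite(f"pics/{n}0.png",p[:,:,::-1]);np.savez(f"pics/{n}0.npz",p=p,d=d)
    i=camrig.camera_info(n);print(n,i)
print(camrig.camera_info("wrist"))
E
```

```text
cell.py
nudge.py
pics
0.0 [205.82340716 509.73885349 204.86648407] [-3.14038809e+00 -7.30182931e-05  2.75782394e+00] 93.88001683609113 -18.8
scene {'K': array([[451.38628093,   0.        , 316.57939289],
       [  0.        , 451.38628093, 203.34923028],
       [  0.        ,   0.        ,   1.        ]]), 'dist': array([0.02899664, 0.        , 0.        , 0.        , 0.        ]), 'rvec': array([ 0.90646923, -2.43712382,  1.14064231]), 'tvec': array([ 510.80474028,  359.02493322, 1016.3108431 ])}
top {'K': array([[499.04004772,   0.        , 309.07075541],
       [  0.        , 499.04004772, 203.37902798],
       [  0.        ,   0.        ,   1.        ]]), 'dist': array([-0.14086505,  0.        ,  0.        ,  0.        ,  0.        ]), 'rvec': array([ 2.14071806, -2.14065441,  0.20811885]), 'tvec': array([  84.92959771,  612.04490389, 1515.09972233])}
{'K': array([[278.59165949,   0.        , 320.40589253],
       [  0.        , 278.59165949, 204.21108334],
       [  0.        ,   0.        ,   1.        ]]), 'dist': array([-0.03890748,  0.        ,  0.        ,  0.        ,  0.        ]), 'mount': array([[ 1.98965404e-04, -9.62723765e-01, -2.70486438e-01,
         7.90462590e+01],
       [ 9.99999965e-01,  1.44523959e-04,  2.21189451e-04,
         1.24804199e+00],
       [-1.73852570e-04, -2.70486473e-01,  9.62723760e-01,
        -1.79776849e+02],
       [ 0.00000000e+00,  0.00000000e+00,  0.00000000e+00,
         1.00000000e+00]])}
```

View pics/scene0.png

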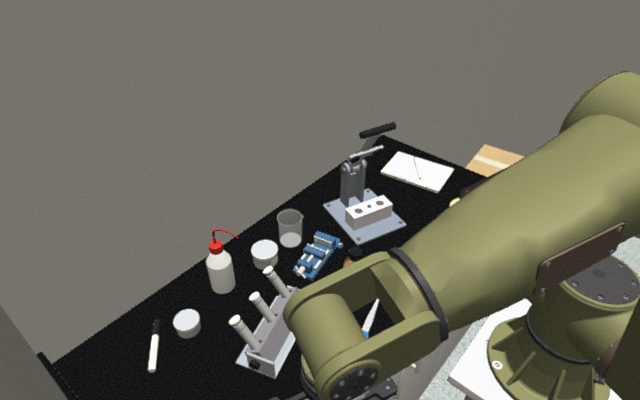

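View pics/top0.png

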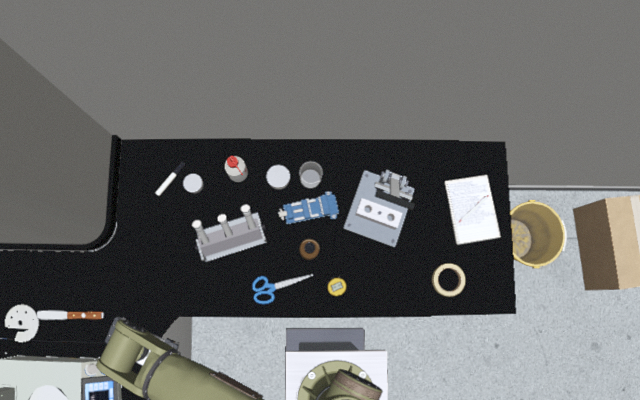

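The scene view shows the rack with three tubes (caps near (237,320), (256,297) and (269,270)) and the press with its bar at (378,130). The top view shows the caps at (198,225), (222,218) and (248,210), the pockets at (368,208) and (386,215), the bar at (399,206) and the bottle at (310,248). Next I measure with depth.

```bash
cat > h.py <<'E'
import numpy as np,cv2
from scipy.spatial.transform import Rotation as R
from cell import manip, camrig, readout
def ext(n,s=None):
    i=camrig.camera_info(n)
    if n=="wrist":
        s=s or readout.read_state(); T=np.eye(4);T[:3,:3]=R.from_euler('xyz',s['eef_rot']).as_matrix();T[:3,3]=s['eef_pos'];return i,T@i['mount']
    r=cv2.Rodrigues(i['rvec'])[0];C=np.eye(4);C[:3,:3]=r.T;C[:3,3]=-r.T@i['tvec'];return i,C
def rays(n,px,s=None):
    i,C=ext(n,s);u=cv2.undistortPoints(np.array(px,float).reshape(-1,1,2),i['K'],i['dist'])[:,0]
    return C[:3,3],np.c_[u,np.ones(len(u))]@C[:3,:3].T     # depth-scaled rays
def onplane(n,px,z,s=None):
    c,d=rays(n,px,s);return c+d*((z-c[2])/d[:,2])[:,None]
def cloud(n,D,s=None):
    v,u=np.mgrid[:400,:640];c,d=rays(n,np.c_[u.ravel(),v.ravel()],s);return (c+d*D.reshape(-1,1)).reshape(400,640,3)
def project(n,P,s=None):
    i,C=ext(n,s);W=np.linalg.inv(C);return cv2.projectPoints(np.array(P,float).reshape(-1,3),cv2.Rodrigues(W[:3,:3])[0],W[:3,3],i['K'],i['dist'])[0][:,0]
def shot(n,f):
    s=readout.read_state();p,d=camrig.camera(n);np.savez(f,p=p,d=d,pos=s['eef_pos'],rot=s['eef_rot']);return s,p,d
def go(pos,Rm):
    """relative tool-frame move to TCP pose"""
    s=readout.read_state();R0=R.from_euler('xyz',s['eef_rot'])
    t=R0.inv().apply(np.array(pos)-s['eef_pos']);w=(R0.inv()*R.from_matrix(Rm)).as_rotvec()
    print('move',np.round(t,1),np.round(w,3),'|t|',round(np.linalg.norm(t)),'|w|',round(np.linalg.norm(w),2));return t,w
E
python3 - <<'E'
from h import *
z=np.load('pics/top0.npz');P=cloud('top',z['d']);p=z['p']
f=lambda u,v:np.round(P[v,u]).astype(int)
for nm,u,v in [('cap1',198,225),('cap2',222,218),('cap3',248,210),('pl',368,208),('pr',386,215),('blk',377,205),('bar',399,206),('bottle',310,248),('table',300,290)]:print(nm,f(u,v))
# block top
m=(abs(P[:,:,2]-60)<6)&(P[:,:,0]>0);m[:, :345]=0;m[:,420:]=0
b=(m*255).astype(np.uint8);k=cv2.connectedComponentsWithStats(b);j=1+np.argmax(k[2][1:,4]);c=np.argwhere(k[1]==j)
print('blk',len(c),k[3][j],np.mean(P[k[1]==j],0), cv2.minAreaRect(np.float32(P[k[1]==j][:,:2])))
m=np.zeros((400,640),bool);m[180:275,185:275]=1
W=P[m];print('top pts',W[W[:,2]>95].shape)
q=np.vstack([cv2.resize(p[185:275,180:330],(750,450),interpolation=3)])
cv2.imwrite('pics/c1.png',np.ascontiguousarray(q[:,:,::-1]))
cv2.imwrite('pics/c2.png',cv2.resize(p[160:250,335:435],(660,594),interpolation=3)[:,:,::-1])
E
```

```text
cap1 [ 343  118 1596]
cap2 [555 346 124]
cap3 [578 268 130]
pl [ 604 -106   15]
pr [ 574 -156   60]
blk [ 607 -129   54]
bar [ 611 -208   13]
bottle [466  84 121]
table [343 113  -1]
blk 558 [379.17383513 212.87634409] [ 580.95233838 -134.54501013   59.67385097] ((581.3394165039062, -133.79611206054688), (137.26510620117188, 51.282264709472656), 69.54988098144531)
top pts (344, 3)
```

View pics/c1.png

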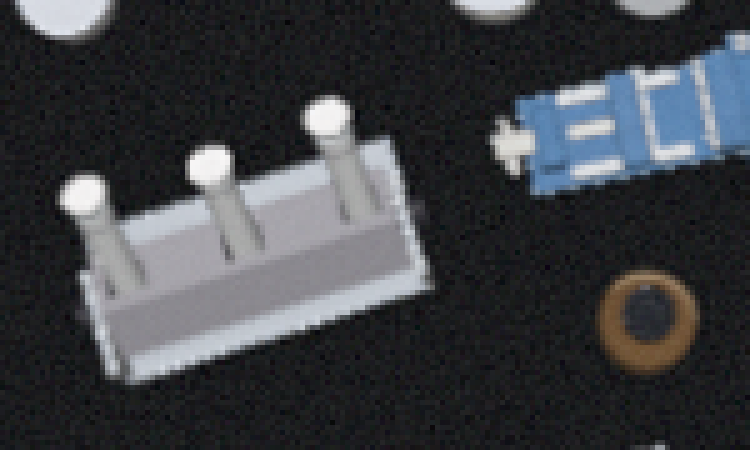

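View pics/c2.png

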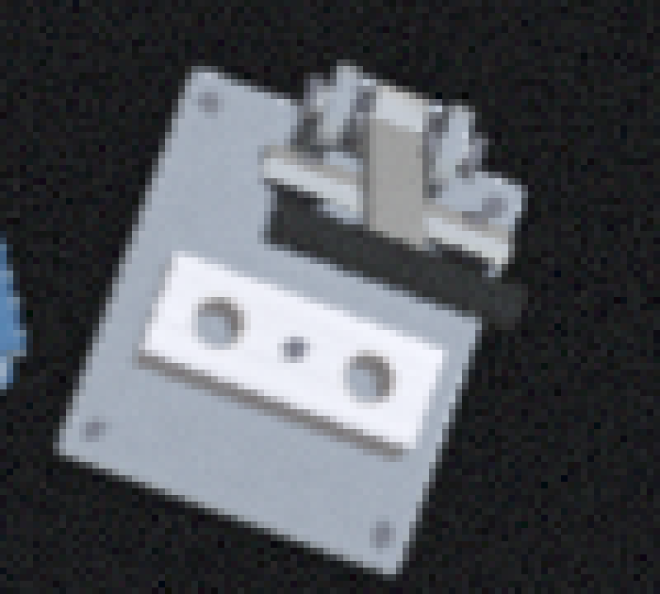

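Crop 1 shows caps at top-image pixels (197,224), (222,218) and (245,209). Crop 2 shows pockets at (368,209) and (391,217), with the grip bar just behind the block. Next I work out the rack yaw and a wrist-camera viewing pose.

Run:
```python
from h import *
z=np.load('pics/top0.npz');P=cloud('top',z['d']);p=z['p']
m=np.zeros((400,640),bool);m[200:270,185:275]=1
r=m&(P[:,:,2]>8)&(P[:,:,2]<73)
print('rack',cv2.minAreaRect(np.float32(P[r][:,:2])))
w=m&(p.min(2)>215)&(P[:,:,2]>95);k=cv2.connectedComponentsWithStats(w.astype(np.uint8))
for j in range(1,k[0]):
    if k[2][j,4]>15:print(k[2][j,4],k[3][j],np.median(P[k[1]==j],0).round(1))
from scipy.spatial.transform import Rotation as R
```

```text
rack ((516.691162109375, 338.49737548828125), (221.63192749023438, 283.2801513671875), 1.1719592809677124)
39 [244.97435897 208.15384615] [584.6 277.9 127.3]
41 [221.43902439 217.70731707] [555.9 348.3 120.4]
37 [196.21621622 223.54054054] [536.4 421.7 127.5]
```

```bash
cat >> h.py <<'E'
def down(yaw_deg,tilt_deg=0):
    """tool x = -frame x, y = frame y of a frame with that yaw; tilt leans the hand back to the frame's -x"""
    return (R.from_euler('z',yaw_deg,degrees=True)*R.from_euler('y',-tilt_deg,degrees=True)*R.from_matrix(np.diag([-1.,1,-1]))).as_matrix()
E
python3 -c "
from h import *
print(R.from_matrix(down(18.5)).as_euler('xyz'))
go([470,325,290],down(18.5))"
```

```text
[ 3.14159265  0.         -2.81870674]
move [-314.1  -72.5  -85. ] [-0.001 -0.    -0.707] |t| 333 |w| 0.71
```

```bash
python3 nudge.py '[[-40,-10,-20,0,0,-0.1],[-80,-20,-40,0,0,-0.2],[-120,-30,-60,0,0,-0.3],[-160,-40,-80,0,0,-0.4],[-200,-50,-85,0,0,-0.5]]' 50; python3 -c "
from h import *
go([470,325,290],down(18.5))"
```

```text
clock: 0.6
eef_pos: [374.1, 387.8, 292.5]
eef_rot: [3.14, 0.002, -3.021]
wrist_force: [0.7, 0.8, 0.2]
finger_gap: 57.2
finger_force: 0.0
move [-87.6 -73.9   2.6] [ 0.001  0.002 -0.202] |t| 115 |w| 0.2
```

```bash
python3 nudge.py '[[-30,-25,0,0,0,-0.07],[-60,-50,1,0,0,-0.14],[-88,-74,2,0,0,-0.2],[-88,-74,2,0,0,-0.2]]'
python3 - <<'E'
from h import *
s,p,d=shot('wrist','pics/w1.npz');cv2.imwrite('pics/w1.png',p[:,:,::-1])
E
```

```text
clock: 1.0
eef_pos: [471.2, 322.9, 287.4]
eef_rot: [-3.141, -0.001, -2.827]
wrist_force: [-0.8, -0.9, -0.4]
finger_gap: 50.1
finger_force: 0.0
```

View pics/w1.png

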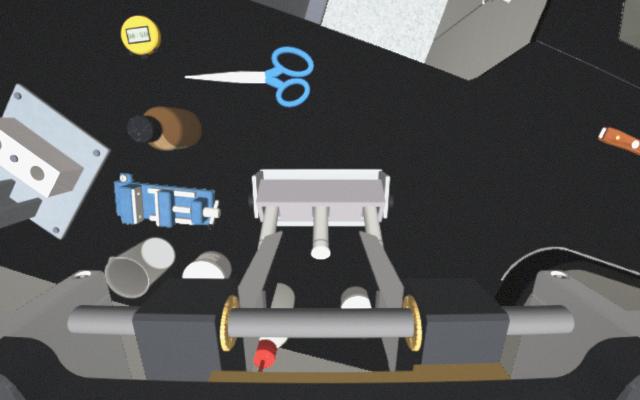

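The wrist view has image up pointing towards the robot. The middle tube's cap is at (321,250) and the fingers hide the two outer caps. I'll move 80 mm forward.

```bash
python3 nudge.py '[[-40,0,0,0,0,0],[-80,0,0,0,0,0],[-80,0,0,0,0,0],[-80,0,0,0,0,0]]'
python3 - <<'E'
from h import *
s,p,d=shot('wrist','pics/w2.npz');print(s['eef_pos'],s['eef_rot'],s['qd'].round(3) if hasattr(s['qd'],'round') else s['qd'])
cv2.imwrite('pics/w2.png',cv2.resize(p[90:240,220:420],(800,600),interpolation=3)[:,:,::-1])
P=cloud('wrist',d,s)
t=onplane('top',[[221.4,217.7],[245,208.2],[196.2,223.5]],123);print('top caps',t.round(1)[:,:2].tolist())
w=(p.min(2)>205)&(P[:,:,2]>100)&(P[:,:,2]<140);w[230:]=0;k=cv2.connectedComponentsWithStats(w.astype(np.uint8))
for j in range(1,k[0]):
    if k[2][j,4]>15:print(k[2][j,:],k[3][j].round(1),np.median(P[k[1]==j],0).round(1))
E
```

```text
clock: 1.45
eef_pos: [544.1, 351.0, 287.4]
eef_rot: [-3.141, -0.002, -2.825]
wrist_force: [-0.0, -0.2, 0.2]
finger_gap: 49.9
finger_force: 0.0
[544.06810278 350.98082354 287.36422029] [-3.14139340e+00 -1.79117958e-03 -2.82522278e+00] [ 0.007 -0.053  0.029  0.001 -0.002 -0.002]
top caps [[555.8, 348.2], [584.7, 278.1], [538.1, 423.4]]
[312 175  11   9  68] [316.7 179.6] [535.5 343.9 105.3]
[254 176  12   8  66] [259.4 179.8] [558.8 272.2 105.3]
[369 176  11   8  69] [374.  180.3] [512.6 415.9 105.6]
[247 184  20  27 364] [257.1 198.4] [577.3 278.5 127. ]
[307 184  20  21 307] [316.7 195.2] [551.4 349.3 120.7]
[367 185  20  26 364] [376.1 198.4] [530.9 421.7 126.5]
```

View pics/w2.png

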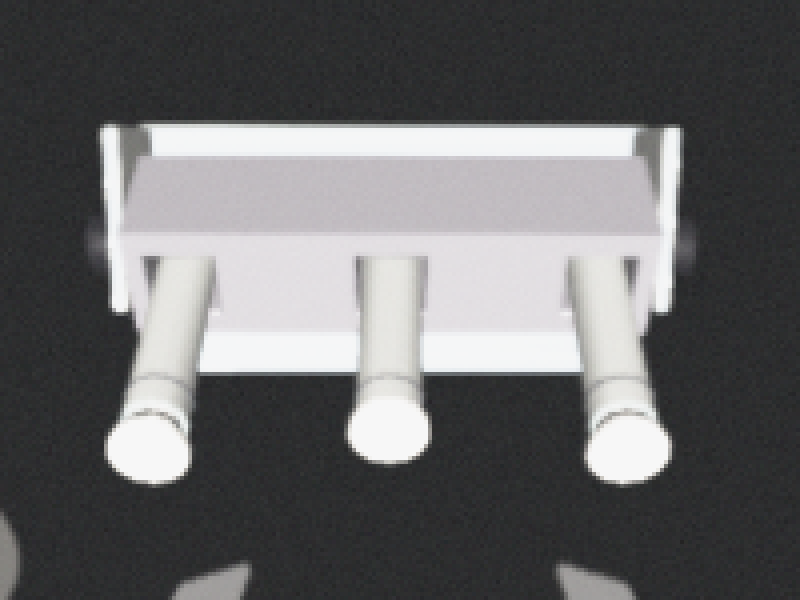

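The wrist crop shows the outer tubes proud, with dark ring gaps under caps at full-image (257,202) and (377,202). The middle one, at (317,197), is closed. Next I compute the tube axes.

Run:
```python
from h import *
z=np.load('pics/w2.npz');s=dict(eef_pos=z['pos'],eef_rot=z['rot']);p,d=z['p'],z['d'];P=cloud('wrist',d,s)
C={}
for n,(u,v) in dict(near=(257,202),closed=(317.5,197),far=(377,202)).items():
    m=np.zeros((400,640),np.uint8);cv2.circle(m,(round(u),round(v)),6,1,-1);m=m.astype(bool)
    w=(p.min(2)>225);w[:int(v)-7]=0;w[int(v)+15:]=0;w[:,:int(u)-14]=0;w[:,int(u)+14:]=0
    cc=cv2.connectedComponentsWithStats(w.astype(np.uint8));j=1+np.argmax(cc[2][1:,4]);bb=cc[2][j]
    Q=P[m];c,sv,V=np.linalg.svd(Q-np.median(Q,0),full_matrices=False)
    print(n,'bbox',bb,'cent',cc[3][j].round(1),'P disc',np.median(Q,0).round(1),'normal',(V[2]*np.sign(V[2,2])).round(2), p[m].min(0))
    # tube shaft: points of cloud
```

```text
near bbox [247 195  20  16 250] cent [256.6 202.1] P disc [581.3 280.6 129.9] normal [ 0.16 -0.97  0.19] [247 247 247]
closed bbox [307 190  20  15 248] cent [316.8 197. ] P disc [553.2 352.  122.1] normal [0.51 0.17 0.84] [247 247 247]
far bbox [367 195  20  16 252] cent [376.5 202.1] P disc [534.6 423.9 129.2] normal [0.52 0.17 0.84] [247 247 247]
```

```bash
python3 -c "
from h import *
go([478,-95,290],down(-20.5))"
```

```text
move [ 201.3 -403.2   -1.6] [-0.    -0.001  0.674] |t| 451 |w| 0.67
```

```bash
python3 nudge.py '[[22,-44,0,0,0,0.08],[44,-88,0,0,0,0.15],[66,-132,0,0,0,0.22],[88,-176,0,0,0,0.3],[110,-220,0,0,0,0.37]]'; python3 -c "
from h import *
go([478,-95,290],down(-20.5))"
```

```text
clock: 2.0
eef_pos: [506.6, 105.8, 289.5]
eef_rot: [3.141, 0.002, 3.085]
wrist_force: [1.3, -1.0, 1.0]
finger_gap: 50.2
finger_force: 0.0
move [  17.3 -202.1   -0.7] [0.001 0.002 0.302] |t| 203 |w| 0.3
```

```bash
python3 nudge.py '[[4,-45,0,0,0,0.07],[8,-90,0,0,0,0.14],[13,-135,0,0,0,0.21],[17,-180,0,0,0,0.28],[17,-202,0,0,0,0.3]]'; python3 nudge.py '[[0,0,0,0,0,0],[0,0,0,0,0,0]]'
python3 - <<'E'
from h import *
s,p,d=shot('wrist','pics/w3.npz');cv2.imwrite('pics/w3.png',cv2.resize(p[130:330,200:440],(720,600),interpolation=3)[:,:,::-1])
print(project('wrist',[[594.6,-98.2,60],[568,-169.4,60]],s))
E
```

```text
clock: 2.5
eef_pos: [479.0, -95.6, 289.5]
eef_rot: [-3.142, 0.002, 2.784]
wrist_force: [-0.1, -0.0, 0.9]
finger_gap: 49.8
finger_force: 0.0
clock: 2.7
eef_pos: [480.1, -93.0, 289.1]
eef_rot: [3.141, 0.001, 2.788]
wrist_force: [-0.1, -0.1, 0.1]
finger_gap: 50.2
finger_force: 0.0
[[341.27876783 248.18653398]
 [293.7041681  248.01457273]]
```

View pics/w3.png

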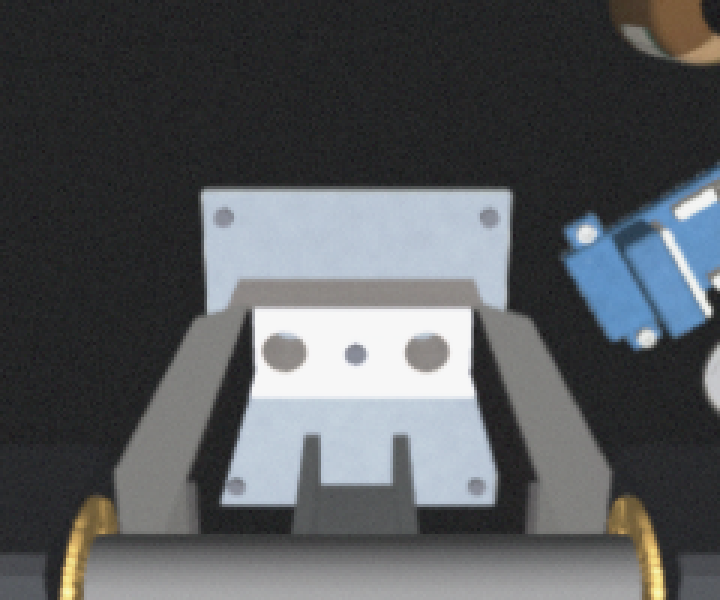

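The crop shows the pocket mouths at full-image (294.7,247.3) and (342.3,247.3), within about 1 px of the projected top-camera estimate.

Run:
```python
from h import *
z=np.load('pics/w3.npz');s=dict(eef_pos=z['pos'],eef_rot=z['rot']);p,d=z['p'],z['d'];P=cloud('wrist',d,s)
w=(p.min(2)>225);w[:230]=0;w[265:]=0;w[:,:280]=0;w[:,360:]=0
c,h=cv2.findContours(w.astype(np.uint8),cv2.RETR_CCOMP,cv2.CHAIN_APPROX_NONE)
for a,b in zip(c,h[0]):
    if len(a)>8:
        if b[3]>=0:
            e=cv2.fitEllipse(a);print('hole',e,onplane('wrist',[e[0]],60,s).round(1))
        else:
            q=onplane('wrist',a[:,0],60,s);print('outer',len(a),cv2.minAreaRect(np.float32(q[:,:2])))
b=w&(abs(P[:,:,2]-60)<8);print('blk z',np.median(P[b],0))
t=np.load('pics/top0.npz')['p'].min(2)
w=(t>225);w[:190]=0;w[235:]=0;w[:,:350]=0;w[:,410:]=0
c,h=cv2.findContours(w.astype(np.uint8),cv2.RETR_CCOMP,cv2.CHAIN_APPROX_NONE)
for a,b in zip(c,h[0]):
    if len(a)>8:
        if b[3]>=0:
            e=cv2.fitEllipse(a);print('tophole',e[0],onplane('top',[e[0]],60).round(1))
        elif len(a)>60:
            q=onplane('top',a[:,0],60);print('outer',len(a),cv2.minAreaRect(np.float32(q[:,:2])))
```

```text
outer 200 ((582.3862915039062, -129.06553649902344), (118.37802124023438, 50.4842643737793), 69.72990417480469)
hole ((318.2036437988281, 247.79635620117188), (8.73149585723877, 9.079283714294434), 45.0) [[ 581.2 -132.5   60. ]]
hole ((341.9364929199219, 247.15602111816406), (14.894913673400879, 16.476238250732422), 85.0646743774414) [[593.3 -96.6  60. ]]
hole ((294.34735107421875, 246.99380493164062), (14.533764839172363, 16.739852905273438), 100.96723937988281) [[ 566.7 -167.8   60. ]]
blk z [ 580.88485483 -127.35146436   60.5374049 ]
outer 103 ((582.3241577148438, -134.65086364746094), (132.90614318847656, 47.526878356933594), 69.8242416381836)
tophole (390.42779541015625, 216.8105926513672) [[ 568.4 -169.7   60. ]]
tophole (379.0, 212.5) [[ 582.1 -133.9   60. ]]
tophole (367.7438659667969, 208.4314727783203) [[594.9 -98.7  60. ]]
```

```bash
cat >> h.py <<'E'
ry,py=18.2,-20.5
TOP=dict(near=np.array([582.5,279.3,129.5]),far=np.array([535.8,423.2,129.3]))
POC=dict(left=np.array([594.,-97.5,60]),right=np.array([567.5,-168.7,60]))
U=R.from_euler('zy',[ry,32],degrees=True).apply([0,0,1])
XR=R.from_euler('z',ry,degrees=True).apply([1,0,0]);XP=R.from_euler('z',py,degrees=True).apply([1,0,0]);Z=np.array([0,0,1.])
def grasp(n,back=0,up=0,s=85,tilt=8):
    M=down(ry,tilt);return go(TOP[n]-(123-s)*U+up*U+M[:,2]*(18.8-back),M)
def place(n,footz,front=0,s=85,tilt=40,off=0):
    M=down(py,tilt);q=POC[n]*[1,1,0]+Z*(footz+s)-XP*front+M[:,2]*18.8+M@np.array([off,0,0]);return go(q,M)
E
python3 -c "
from h import *
grasp('near',90)"
```

```text
move [ 59.4 371.1 121.3] [-0.047 -0.133 -0.669] |t| 395 |w| 0.68
```

```bash
python3 nudge.py '[[10,48,0,0,0,-0.1],[20,96,0,0,-0.03,-0.2],[30,144,10,-0.01,-0.05,-0.3],[38,192,20,-0.02,-0.07,-0.4],[46,240,40,-0.03,-0.09,-0.5]]'; python3 -c "
from h import *
grasp('near',90)"
```

```text
clock: 3.25
eef_pos: [519.8, 148.8, 250.4]
eef_rot: [3.134, 0.097, -2.988]
wrist_force: [1.0, -0.4, 0.5]
finger_gap: 49.8
finger_force: 0.0
move [-43.9 120.2  88.2] [-0.012 -0.042 -0.164] |t| 155 |w| 0.17
```

```bash
python3 nudge.py '[[-12,40,15,0,-0.01,-0.05],[-24,80,40,-0.01,-0.02,-0.1],[-36,110,70,-0.01,-0.03,-0.14],[-44,120,88,-0.01,-0.04,-0.16],[-44,120,88,-0.01,-0.04,-0.16]]';python3 nudge.py '[[0,0,0,0,0,0]]'
python3 - <<'E'
from h import *
s=readout.read_state();print(s['eef_pos'].round(1) if hasattr(s['eef_pos'],'round') else s['eef_pos'])
grasp('near',90);grasp('near',0)
s,p,d=shot('wrist','pics/w4.npz');cv2.imwrite('pics/w4.png',p[:,:,::-1])
E
```

```text
clock: 3.75
eef_pos: [552.2, 274.1, 164.0]
eef_rot: [-3.14, 0.13, -2.83]
wrist_force: [0.6, -0.2, -0.2]
finger_gap: 50.1
finger_force: 0.0
clock: 3.85
eef_pos: [553.4, 272.4, 167.4]
eef_rot: [-3.14, 0.134, -2.833]
wrist_force: [0.2, 0.4, 1.0]
finger_gap: 49.6
finger_force: 0.0
[553.4 272.4 167.4]
move [-0.8  3.7 -0.3] [-0.003 -0.006 -0.009] |t| 4 |w| 0.01
move [-1.3  4.  89.7] [-0.003 -0.006 -0.009] |t| 90 |w| 0.01
```

View pics/w4.png

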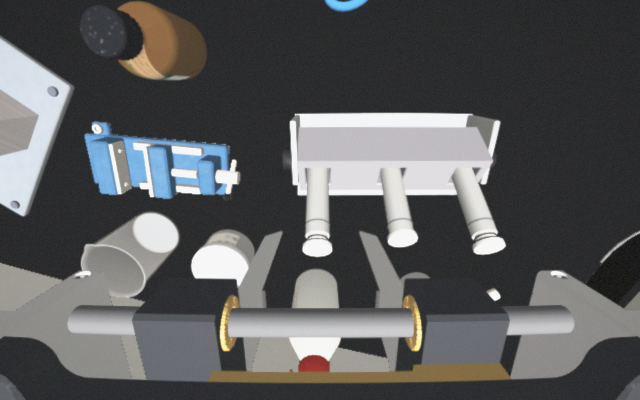

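The wrist view shows the near tube's cap at about (317,245), between the fingertips, which are centred near column 321.

Run:
```python
from h import *
z=np.load('pics/w4.npz');s=dict(eef_pos=z['pos'],eef_rot=z['rot']);p,d=z['p'],z['d'];P=cloud('wrist',d,s)
print(s, project('wrist',[TOP['near'],TOP['far']],s))
w=(p.min(2)>232);w[:215]=0;w[270:]=0;w[:,:290]=0;w[:,350:]=0
cc=cv2.connectedComponentsWithStats(w.astype(np.uint8))
for j in range(1,cc[0]):
  if cc[2][j,4]>40:print(cc[2][j],cc[3][j],np.median(P[cc[1]==j],0))
n=readout.read_state();print(n['eef_pos'],n['joints'])
```

```text
{'eef_pos': array([553.38281631, 272.414163  , 167.42906529]), 'eef_rot': array([-3.14012572,  0.13401699, -2.8334837 ])} [[316.53731569 249.21338315]
 [489.08958626 247.67598027]]
[306 230  23   7  74] [316.58108108 232.25675676] [570.59010494 275.31365569 120.63471411]
[303 240  29  16 383] [316.89556136 247.74934726] [580.45792458 278.98921767 130.4167781 ]
[553.82165038 271.97742926 168.17721153] [ 0.40343768  0.40211758  1.47810709 -0.01587008  1.12678727 -1.46867304]
```

```bash
sed -i "s/from_euler('zy'/from_euler('ZY'/" h.py; python3 -c "
from h import *
print(U);grasp('near',0)"
```

```text
[0.50340849 0.16551229 0.8480481 ]
move [ 0.2 -1.8 90.3] [-0.003 -0.004 -0.01 ] |t| 90 |w| 0.01
```

```bash
python3 nudge.py '[[0,-1,20,0,0,0],[0,-2,45,0,0,-0.01],[0,-2,70,0,0,-0.01],[0,-2,85,0,0,-0.01],[0,-2,90,0,0,-0.01]]'; python3 nudge.py '[[0,0,0,0,0,0],[0,0,0,0,0,0],[0,0,0,0,0,0],[0,0,0,0,0,0],[0,0,0,0,0,0]]' 15 25; python3 -c "
from h import *
grasp('near',0)"
```

```text
clock: 4.4
eef_pos: [566.1, 272.9, 77.3]
eef_rot: [-3.139, 0.133, -2.825]
wrist_force: [0.6, 0.1, 0.9]
finger_gap: 50.2
finger_force: 0.0
clock: 4.9
eef_pos: [566.6, 273.6, 78.3]
eef_rot: [-3.139, 0.136, -2.824]
wrist_force: [-0.9, 0.7, 3.6]
finger_gap: 21.5
finger_force: 25.0
move [ 0.6  0.4 -0.4] [-0.003 -0.004 -0.   ] |t| 1 |w| 0.01
```

```bash
python3 nudge.py '[[-6,0,-8,0,0,0],[-13,0,-15,0,0,0],[-26,0,-31,0,0,0],[-45,0,-54,0,0,0],[-70,0,-84,0,0,0]]' - 30; python3 -c "
from h import *
place('left',150,150)"
```

```text
clock: 5.4
eef_pos: [621.5, 291.8, 170.8]
eef_rot: [-3.139, 0.132, -2.824]
wrist_force: [0.8, -0.1, -0.8]
finger_gap: 21.2
finger_force: 30.0
move [ 246.5 -275.3  -82.1] [ 0.273 -0.543  0.627] |t| 379 |w| 0.87
```

```bash
python3 nudge.py '[[10,-20,-30,0.03,-0.06,0.07],[40,-50,-50,0.06,-0.12,0.14],[72,-85,-65,0.1,-0.19,0.22],[104,-120,-75,0.13,-0.25,0.29],[136,-155,-82,0.16,-0.32,0.37]]'; python3 -c "
from h import *
place('left',150,150)"
```

```text
clock: 5.9
eef_pos: [530.6, 97.8, 235.3]
eef_rot: [-3.09, 0.473, 3.08]
wrist_force: [0.9, -1.2, -1.2]
finger_gap: 21.7
finger_force: 30.0
move [  57.1 -151.3   -4.9] [ 0.113 -0.217  0.253] |t| 162 |w| 0.35
```

```bash
python3 nudge.py '[[16,-43,-1,0.03,-0.06,0.07],[32,-86,-2,0.06,-0.12,0.14],[48,-130,-4,0.09,-0.18,0.2],[57,-151,-5,0.113,-0.217,0.253],[57,-151,-5,0.113,-0.217,0.253]]'; python3 nudge.py '[[0,0,0,0,0,0],[0,0,0,0,0,0]]'
python3 - <<'E'
from h import *
place('left',150,150)
s,p,d=shot('wrist','pics/w5.npz')
i,C=ext('scene');q,dd=camrig.camera('scene');np.savez('pics/s5.npz',p=q,d=dd)
a=p[150:400,180:460];cv2.imwrite('pics/w5.png',np.hstack([cv2.resize(a,(448,400)),cv2.resize(q[90:270,270:410],(311,400))])[:,:,::-1])
g=np.array(s['eef_pos'])-down(py,40)[:,2]*18.8
print(g,project('wrist',[g,g+38*Z,g-85*Z],s),project('scene',[g,g+38*Z,g-85*Z]))
E
```

```text
clock: 6.4
eef_pos: [464.6, -49.5, 219.7]
eef_rot: [-3.14, 0.695, 2.783]
wrist_force: [0.3, 0.2, -0.9]
finger_gap: 21.2
finger_force: 30.0
clock: 6.6
eef_pos: [466.5, -47.2, 220.2]
eef_rot: [-3.139, 0.694, 2.789]
wrist_force: [0.7, 0.8, -1.1]
finger_gap: 21.4
finger_force: 30.0
move [ 0.4 -2.5 -0.9] [ 0.001 -0.004  0.004] |t| 3 |w| 0.01
[455.21198291 -42.96409035 234.59221377] [[318.39189721 254.96638482]
 [318.02181259 317.77449856]
 [318.98145342 157.230656  ]] [[394.69792712 190.61202105]
 [396.36120771 178.29645671]
 [391.23783767 216.31168135]]
```

View pics/w5.png

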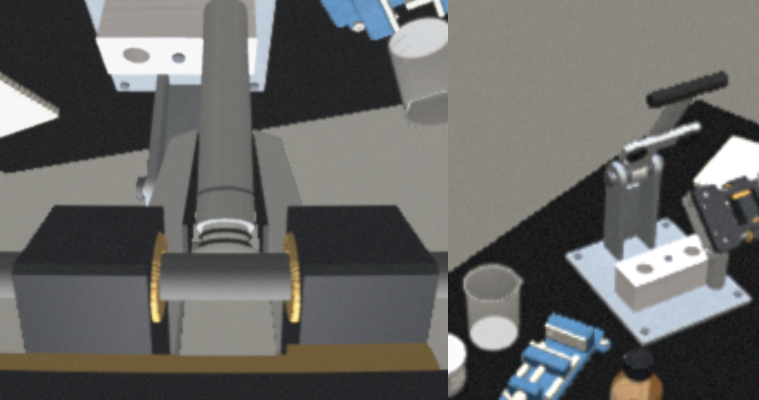

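The left half (wrist camera) shows the tube held between the fingers, with its foot near (321,150). The right half (scene) shows it hanging upright in front of the press, with its foot near (391,220). I'll fit its axis from depth.

Run:
```python
from h import *
z=np.load('pics/w5.npz');s=dict(eef_pos=z['pos'],eef_rot=z['rot']);p,d=z['p'],z['d'];P=cloud('wrist',d,s)
R0=R.from_euler('xyz',s['eef_rot']);T=R0.inv().apply((P-s['eef_pos']).reshape(-1,3)).reshape(P.shape)
M=down(py,40)
g=s['eef_pos']-M[:,2]*18.8
# press-frame coords rel. to grasp pt
Q=R.from_euler('z',py,degrees=True).inv().apply((P-g).reshape(-1,3)).reshape(P.shape)
m=(abs(Q[:,:,1])<14)&(abs(Q[:,:,0])<40)&(Q[:,:,2]<-15)&(Q[:,:,2]>-110)&(d>0)
v,u=np.nonzero(m);print('rows',v.min(),v.max(),'cols',u.min(),u.max(),m.sum())
for a in range(-100,-15,10):
    k=m&(Q[:,:,2]>=a)&(Q[:,:,2]<a+10)
    if k.sum()>10:print(a+5,k.sum(),'front x',np.percentile(Q[k][:,0],5).round(1),'y mid',((np.percentile(Q[k][:,1],2)+np.percentile(Q[k][:,1],98))/2).round(1))
print('min z',np.percentile(Q[m][:,2],1))
```

```text
rows 148 235 cols 298 339 2352
-85 131 front x -11.0 y mid 1.2
-75 270 front x -10.9 y mid 1.2
-65 284 front x -10.7 y mid 1.3
-55 311 front x -10.6 y mid 1.3
-45 339 front x -10.6 y mid 1.3
-35 374 front x -10.3 y mid 1.4
-25 404 front x -10.3 y mid 1.3
-15 239 front x -10.3 y mid 0.1
min z -84.25926009424711
```

The tube is upright with its axis on the grasp point, foot 85 mm below it. The wrist camera's y bias is about +1.3 mm, so I correct the pockets and go in.

```bash
sed -i "s/^POC=.*/POC=dict(left=np.array([593.7,-98.2,60]),right=np.array([567.2,-169.3,60]))/" h.py; python3 -c "
from h import *
place('left',69,60);place('left',69,0)"
```

```text
move [-17.5  -3.5 118.7] [ 0.001 -0.005  0.004] |t| 120 |w| 0.01
move [-63.6  -3.7 157. ] [ 0.001 -0.005  0.004] |t| 169 |w| 0.01
```

```bash
python3 nudge.py '[[-5,-1,35,0,0,0],[-11,-3,75,0,0,0],[-17.5,-3.5,119,0,0,0],[-40,-3.7,138,0,0,0],[-57,-3.7,152,0,0,0]]'; python3 nudge.py '[[0,0,0,0,0,0],[0,0,0,0,0,0]]'; python3 -c "
from h import *
place('left',69,0)"
```

```text
clock: 7.2
eef_pos: [598.0, -100.4, 137.3]
eef_rot: [-3.139, 0.691, 2.789]
wrist_force: [-0.5, 0.5, -0.6]
finger_gap: 21.1
finger_force: 30.0
clock: 7.4
eef_pos: [596.6, -99.9, 138.3]
eef_rot: [-3.139, 0.692, 2.789]
wrist_force: [-0.7, -0.4, -1.2]
finger_gap: 20.9
finger_force: 30.0
move [-7.6  0.5  4.6] [ 0.    -0.006  0.004] |t| 9 |w| 0.01
```

```bash
python3 nudge.py '[[-4,0,2,0,-0.003,0.002],[-7.6,0.5,4.6,0,-0.006,0.004],[-7.6,0.5,4.6,0,-0.006,0.004],[-7.6,0.5,4.6,0,-0.006,0.004]]'
python3 - <<'E'
from h import *
place('left',69,0);place('left',40,0)
s,p,d=shot('wrist','pics/w6.npz');q,dd=camrig.camera('scene')
cv2.imwrite('pics/w6.png',np.hstack([cv2.resize(p[60:310,200:440],(400,416)),cv2.resize(q[170:250,320:410],(390,416))[:416]])[:,:,::-1])
E
```

```text
clock: 7.8
eef_pos: [604.9, -102.8, 140.4]
eef_rot: [3.14, 0.7, 2.783]
wrist_force: [0.3, 0.2, -0.2]
finger_gap: 21.6
finger_force: 30.0
move [0.6 0.4 0.6] [ 0.     0.001 -0.001] |t| 1 |w| 0.0
move [19.2  0.4 22.8] [ 0.     0.001 -0.001] |t| 30 |w| 0.0
```

View pics/w6.png

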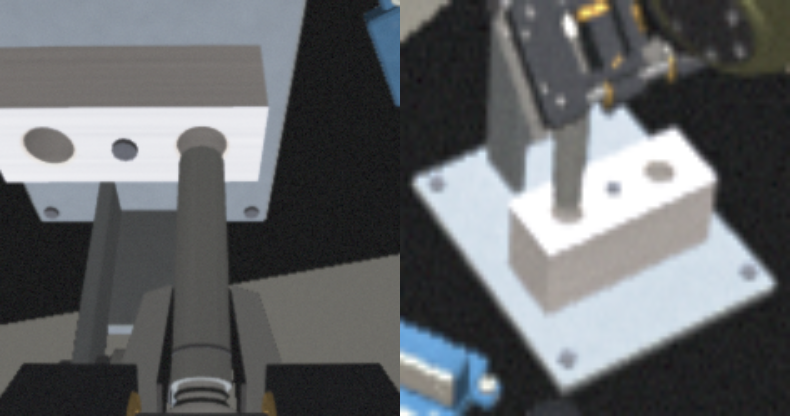

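Both views show the tube over the left pocket: in the wrist crop the mouth is centred near x=202 and the foot near x=201. I'll descend slowly.

```bash
python3 nudge.py '[[2,0.4,2,0,0,0],[5,0.4,6,0,0,0],[8,0.4,9.5,0,0,0],[8,0.4,9.5,0,0,0]]';python3 nudge.py '[[2,0,2.3,0,0,0],[4,0,4.6,0,0,0],[6.4,0,7.7,0,0,0],[6.4,0,7.7,0,0,0]]'; python3 -c "
from h import *
place('left',40,0);place('left',14,0)"
```

```text
clock: 8.3
eef_pos: [604.7, -102.5, 126.8]
eef_rot: [3.141, 0.698, 2.783]
wrist_force: [0.2, -0.2, -0.5]
finger_gap: 21.4
finger_force: 30.0
clock: 8.7
eef_pos: [605.0, -102.5, 117.2]
eef_rot: [3.141, 0.699, 2.783]
wrist_force: [0.7, 0.7, -1.6]
finger_gap: 21.8
finger_force: 30.0
move [4.2 0.1 5.1] [ 0.     0.    -0.001] |t| 7 |w| 0.0
move [20.9  0.1 25. ] [ 0.     0.    -0.001] |t| 33 |w| 0.0
```

Foot at about 47 mm, so it is inside with no contact force. I'll continue to near the floor, release and back out along the tool.

```bash
python3 nudge.py '[[5,0,6,0,0,0],[10,0,12,0,0,0],[15,0,18,0,0,0],[20,0,24,0,0,0],[20,0,24,0,0,0]]'; python3 nudge.py '[[0,0,0,0,0,0],[0,0,0,0,0,0],[0,0,0,0,0,0],[0,0,0,0,0,0]]' 48; python3 nudge.py '[[0,0,-15,0,0,0],[0,0,-45,0,0,0],[0,0,-90,0,0,0],[0,0,-135,0,0,0],[0,0,-180,0,0,0]]';  python3 - <<'E'
from h import *
s,p,d=shot('wrist','pics/w7.npz');P=cloud('wrist',d,s)
Q=R.from_euler('z',py,degrees=True).inv().apply((P-POC['left']*[1,1,0]).reshape(-1,3)).reshape(P.shape)
m=(abs(Q[:,:,1])<22)&(abs(Q[:,:,0])<22)&(Q[:,:,2]>70)&(Q[:,:,2]<200)
print('top z',np.percentile(Q[m][:,2],98), 'cap mid',np.median(Q[m&(Q[:,:,2]>130)],0))
for a in range(70,120,10):
    k=m&(Q[:,:,2]>=a)&(Q[:,:,2]<a+10)
    if k.sum():print(a,k.sum(),np.percentile(Q[k][:,0],5).round(1),(np.percentile(Q[k][:,1],[2,98])).mean().round(1))
grasp('far',90)
E
```

```text
clock: 9.2
eef_pos: [604.9, -102.6, 85.7]
eef_rot: [3.141, 0.698, 2.783]
wrist_force: [0.3, -0.1, -1.4]
finger_gap: 21.4
finger_force: 30.0
clock: 9.6
eef_pos: [605.5, -102.6, 87.0]
eef_rot: [3.14, 0.7, 2.782]
wrist_force: [-0.1, 0.9, -0.8]
finger_gap: 47.5
finger_force: 0.0
clock: 10.1
eef_pos: [495.5, -61.5, 225.5]
eef_rot: [3.14, 0.699, 2.783]
wrist_force: [-0.4, -0.1, 0.9]
finger_gap: 48.1
finger_force: 0.0
top z 137.10425203278552 cap mid [ -3.4263617    2.07378311 136.45214258]
70 92 -10.5 1.6
80 101 -10.4 2.3
90 107 -10.4 1.7
100 111 -10.6 1.5
110 121 -10.8 1.5
move [160.1 448.8 -49.9] [-0.278  0.547 -0.625] |t| 479 |w| 0.88
```

```bash
python3 nudge.py '[[14,42,-22,-0.03,0.05,-0.06],[30,88,-40,-0.06,0.11,-0.12],[46,134,-50,-0.09,0.16,-0.18],[62,180,-58,-0.12,0.22,-0.25],[80,226,-62,-0.14,0.28,-0.31]]'; python3 -c "
from h import *
grasp('far',90)"
```

```text
clock: 10.65
eef_pos: [481.0, 186.8, 221.6]
eef_rot: [-3.095, 0.409, 3.141]
wrist_force: [1.6, -1.5, 0.8]
finger_gap: 48.3
finger_force: 0.0
move [ -2.6 229.5  49.3] [-0.132  0.26  -0.313] |t| 235 |w| 0.43
```

```bash
python3 nudge.py '[[10,45,-5,-0.03,0.06,-0.07],[15,90,-5,-0.06,0.11,-0.13],[13,135,5,-0.08,0.16,-0.19],[5,180,20,-0.11,0.22,-0.26],[-2.6,222,42,-0.13,0.26,-0.31]]'; python3 nudge.py '[[0,7,7,0,0,0],[0,7,7,0,0,0],[0,7,7,0,0,0]]'
python3 - <<'E'
from h import *
grasp('far',0)
s,p,d=shot('wrist','pics/w8.npz');P=cloud('wrist',d,s)
print(project('wrist',[TOP['far']],s),s['eef_pos'])
w=(p.min(2)>232);w[:215]=0;w[270:]=0;w[:,:290]=0;w[:,350:]=0
cc=cv2.connectedComponentsWithStats(w.astype(np.uint8))
for j in range(1,cc[0]):
  if cc[2][j,4]>40:print(cc[2][j],cc[3][j],np.median(P[cc[1]==j],0))
E
```

```text
clock: 11.15
eef_pos: [505.8, 406.6, 174.0]
eef_rot: [-3.141, 0.139, -2.827]
wrist_force: [0.9, 0.1, 0.7]
finger_gap: 47.9
finger_force: 0.0
clock: 11.45
eef_pos: [503.9, 410.6, 167.4]
eef_rot: [-3.139, 0.14, -2.831]
wrist_force: [0.1, 0.6, 0.6]
finger_gap: 47.8
finger_force: 0.0
move [-4.1  2.3 90.4] [-0.003  0.001 -0.007] |t| 91 |w| 0.01
[[321.8151702  252.99028482]] [503.92536194 410.58415039 167.41350938]
[318 215   8   7  42] [321.5        217.57142857] [513.37218386 415.68210008 107.92093265]
[312 225  23  16 141] [322.21276596 232.80141844] [521.41317963 418.146135   119.75557117]
[309 243  29  16 381] [323.09711286 250.79790026] [532.82834601 423.33398223 129.9563973 ]
```

```bash
python3 nudge.py '[[-2,1.5,15,0,0,0],[-4,2.5,40,0,0,-0.005],[-4,2.5,65,0,0,-0.007],[-4,2.5,83,0,0,-0.007],[-4,2.5,90,0,0,-0.007]]'; python3 nudge.py '[[0,0,0,0,0,0],[0,0,0,0,0,0],[0,0,0,0,0,0],[0,0,0,0,0,0],[0,0,0,0,0,0]]' 15 30; python3 -c "
from h import *
grasp('far',0)"
```

```text
clock: 12.0
eef_pos: [518.7, 417.4, 76.1]
eef_rot: [-3.138, 0.138, -2.824]
wrist_force: [0.1, -0.1, 1.3]
finger_gap: 47.7
finger_force: 0.0
clock: 12.5
eef_pos: [519.5, 418.7, 79.0]
eef_rot: [-3.139, 0.141, -2.824]
wrist_force: [0.7, 0.3, 4.8]
finger_gap: 21.1
finger_force: 30.0
move [ 0.7 -0.8  0.4] [-0.003  0.001  0.   ] |t| 1 |w| 0.0
```

```bash
python3 nudge.py '[[-6,0,-8,0,0,0],[-13,0,-15,0,0,0],[-26,0,-31,0,0,0],[-45,0,-54,0,0,0],[-70,0,-84,0,0,0]]'; python3 nudge.py '[[10,0,-20,0,0,0.02],[20,-10,-50,0.03,-0.05,0.07],[50,-40,-70,0.06,-0.12,0.14],[80,-80,-80,0.1,-0.19,0.22],[110,-120,-88,0.13,-0.25,0.29]]'; python3 -c "
from h import *
place('right',150,150)"
```

```text
clock: 13.0
eef_pos: [573.9, 436.6, 171.4]
eef_rot: [-3.138, 0.137, -2.823]
wrist_force: [-0.0, 0.6, -1.4]
finger_gap: 21.3
finger_force: 30.0
clock: 13.5
eef_pos: [495.9, 285.3, 244.3]
eef_rot: [-3.087, 0.404, -3.119]
wrist_force: [0.9, -0.9, -0.2]
finger_gap: 21.3
finger_force: 30.0
move [  71.2 -404.5   17.6] [ 0.146 -0.281  0.333] |t| 411 |w| 0.46
```

```bash
python3 nudge.py '[[8,-45,0,0.02,-0.04,0.05],[17,-90,0,0.04,-0.08,0.09],[26,-135,0,0.06,-0.12,0.14],[35,-180,2,0.08,-0.15,0.18],[43,-225,6,0.09,-0.18,0.22]]'; python3 -c "
from h import *
place('right',150,150)"
```

```text
clock: 14.0
eef_pos: [460.0, 59.2, 233.3]
eef_rot: [-3.111, 0.593, 2.925]
wrist_force: [1.2, -0.9, -0.3]
finger_gap: 21.2
finger_force: 30.0
move [  -7.2 -180.    25.7] [ 0.054 -0.104  0.115] |t| 182 |w| 0.16
```

```bash
python3 nudge.py '[[-1,-45,4,0.01,-0.03,0.03],[-3,-90,8,0.03,-0.06,0.06],[-5,-135,16,0.04,-0.08,0.09],[-7,-175,24,0.054,-0.104,0.115],[-7,-180,26,0.054,-0.104,0.115]]'; python3 nudge.py '[[0,0,0,0,0,0],[0,0,0,0,0,0],[0,0,0,0,0,0]]'
python3 - <<'E'
from h import *
s,p,d=shot('wrist','pics/w9.npz');P=cloud('wrist',d,s)
g=s['eef_pos']-down(py,40)[:,2]*18.8
Q=R.from_euler('z',py,degrees=True).inv().apply((P-g).reshape(-1,3)).reshape(P.shape)
m=(abs(Q[:,:,1])<14)&(abs(Q[:,:,0])<40)&(Q[:,:,2]<-15)&(Q[:,:,2]>-110)&(d>0)
for a in range(-100,-15,20):
    k=m&(Q[:,:,2]>=a)&(Q[:,:,2]<a+10)
    if k.sum()>10:print(a+5,k.sum(),'front x',np.percentile(Q[k][:,0],5).round(1),'y mid',((np.percentile(Q[k][:,1],2)+np.percentile(Q[k][:,1],98))/2).round(1))
print('min z',np.percentile(Q[m][:,2],1))
place('right',69,60);place('right',69,0)
E
```

```text
clock: 14.5
eef_pos: [437.7, -123.5, 219.8]
eef_rot: [-3.141, 0.697, 2.78]
wrist_force: [0.5, 0.3, -0.1]
finger_gap: 21.3
finger_force: 30.0
clock: 14.8
eef_pos: [438.8, -118.8, 219.7]
eef_rot: [-3.141, 0.696, 2.787]
wrist_force: [-0.4, 0.4, -1.4]
finger_gap: 21.7
finger_force: 30.0
-75 267 front x -10.6 y mid 1.3
-55 318 front x -10.5 y mid 1.0
-35 380 front x -10.0 y mid 1.0
-15 240 front x -9.7 y mid 0.1
min z -84.61062170264286
move [-17.8  -2.6 119.1] [ 0.002 -0.002  0.003] |t| 120 |w| 0.0
move [-63.8  -2.8 157.6] [ 0.002 -0.002  0.003] |t| 170 |w| 0.0
```

Same held pose as the first tube, so I use the same insertion.

```bash
python3 nudge.py '[[-5,-1,35,0,0,0],[-11,-2,75,0,0,0],[-18,-2.6,119,0,0,0],[-40,-2.8,138,0,0,0],[-60,-2.8,155,0,0,0]]'; python3 nudge.py '[[0,0,0,0,0,0],[0,0,0,0,0,0]]'; python3 -c "
from h import *
place('right',69,0)"
```

```text
clock: 15.35
eef_pos: [575.1, -172.3, 137.4]
eef_rot: [-3.141, 0.694, 2.787]
wrist_force: [-0.2, 0.6, 0.5]
finger_gap: 21.3
finger_force: 30.0
clock: 15.55
eef_pos: [573.7, -172.0, 138.3]
eef_rot: [-3.141, 0.695, 2.787]
wrist_force: [-1.2, 0.5, -1.0]
finger_gap: 21.5
finger_force: 30.0
move [-4.7  0.3  2.2] [ 0.002 -0.003  0.002] |t| 5 |w| 0.0
```

```bash
python3 nudge.py '[[-4.7,0.3,2.2,0,-0.003,0.002],[-4.7,0.3,2.2,0,-0.003,0.002],[-4.7,0.3,2.2,0,-0.003,0.002],[-4.7,0.3,2.2,0,-0.003,0.002]]'
python3 - <<'E'
from h import *
place('right',69,0);place('right',48,0)
E
```

```text
clock: 15.95
eef_pos: [578.4, -174.4, 140.3]
eef_rot: [3.14, 0.699, 2.783]
wrist_force: [0.4, -0.3, -0.7]
finger_gap: 21.5
finger_force: 30.0
move [0.6 0.8 0.4] [ 0.001  0.001 -0.001] |t| 1 |w| 0.0
move [14.1  0.8 16.5] [ 0.001  0.001 -0.001] |t| 22 |w| 0.0
```

```bash
python3 nudge.py '[[2,0.7,2,0,0,0],[5,0.7,6,0,0,0],[8,0.7,9.5,0,0,0],[8,0.7,9.5,0,0,0]]';python3 nudge.py '[[2,0,2.3,0,0,0],[4,0,4.6,0,0,0],[6.4,0,7.7,0,0,0],[6.4,0,7.7,0,0,0]]'; python3 -c "
from h import *
place('right',14,0)"
```

```text
clock: 16.35
eef_pos: [578.4, -173.7, 126.6]
eef_rot: [3.14, 0.697, 2.783]
wrist_force: [0.5, 0.0, -0.6]
finger_gap: 21.4
finger_force: 30.0
clock: 16.75
eef_pos: [578.6, -173.8, 117.0]
eef_rot: [3.14, 0.698, 2.783]
wrist_force: [-0.0, 0.3, -0.9]
finger_gap: 21.5
finger_force: 30.0
move [21.   0.2 24.7] [ 0.001 -0.    -0.001] |t| 32 |w| 0.0
```

```bash
python3 nudge.py '[[5,0,6,0,0,0],[10,0,12,0,0,0],[15,0,18,0,0,0],[20,0,24,0,0,0],[20,0,24,0,0,0]]'; python3 nudge.py '[[0,0,0,0,0,0],[0,0,0,0,0,0],[0,0,0,0,0,0],[0,0,0,0,0,0]]' 48; python3 nudge.py '[[0,0,-15,0,0,0],[0,0,-45,0,0,0],[0,0,-90,0,0,0],[0,0,-135,0,0,0],[0,0,-180,0,0,0]]';  python3 - <<'E'
from h import *
s,p,d=shot('wrist','pics/w10.npz');P=cloud('wrist',d,s)
for n in POC:
    Q=R.from_euler('z',py,degrees=True).inv().apply((P-POC[n]*[1,1,0]).reshape(-1,3)).reshape(P.shape)
    m=(abs(Q[:,:,1])<22)&(abs(Q[:,:,0])<22)&(Q[:,:,2]>70)&(Q[:,:,2]<200)
    print(n,'top z',np.percentile(Q[m][:,2],98).round(1), [( np.percentile(Q[k][:,0],5).round(1),np.percentile(Q[k][:,1],[2,98]).mean().round(1)) for a in(70,90,110) for k in [m&(Q[:,:,2]>=a)&(Q[:,:,2]<a+10)] if k.sum()])
C=(POC['left']+POC['right'])/2
for cam in('scene','top'):
    p,d=camrig.camera(cam);P=cloud(cam,d)
    Q=R.from_euler('z',py,degrees=True).inv().apply((P-C*[1,1,0]).reshape(-1,3)).reshape(P.shape)
    m=(abs(Q[:,:,1])<70)&(abs(Q[:,:,0]+7)<30)&(Q[:,:,2]>300)&(Q[:,:,2]<345)&(p.max(2)<90)
    print(cam,m.sum(),np.median(Q[m],0),np.percentile(Q[m],3,axis=0),np.percentile(Q[m],97,axis=0))
E
```

```text
clock: 17.25
eef_pos: [578.7, -173.8, 85.2]
eef_rot: [3.14, 0.698, 2.783]
wrist_force: [-1.0, -0.2, -1.5]
finger_gap: 21.5
finger_force: 30.0
clock: 17.65
eef_pos: [579.1, -173.9, 86.7]
eef_rot: [3.14, 0.699, 2.783]
wrist_force: [-0.4, -0.1, 0.3]
finger_gap: 47.3
finger_force: 0.0
clock: 18.15
eef_pos: [469.2, -132.9, 225.4]
eef_rot: [3.14, 0.699, 2.783]
wrist_force: [0.1, 1.3, 1.0]
finger_gap: 48.0
finger_force: 0.0
left top z 137.2 [(np.float64(-10.3), np.float64(0.8)), (np.float64(-10.4), np.float64(0.8)), (np.float64(-10.5), np.float64(1.2))]
right top z 136.5 [(np.float64(-10.4), np.float64(1.3)), (np.float64(-10.3), np.float64(1.3)), (np.float64(-10.1), np.float64(1.3))]
scene 280 [-14.2697733    9.93584596 327.99398995] [-18.87837358 -43.07922561 317.3832578 ] [ -3.19749545  57.42863451 333.08451401]
top 261 [ -7.28209286  -1.29988404 331.83166374] [-14.55081743 -49.78283579 325.40165336] [  1.93171901  48.83554318 336.73724681]
```

Both tubes stand on the pocket floors (cap tops at about 137 mm). The bar is confirmed at (-7, 0, 323) in the press frame. I'll grip it off-centre from above, with the closing direction along the press x, and follow its arc.

```bash
cat >> h.py <<'E'
YP=R.from_euler('z',py,degrees=True).apply([0,1,0])
CP=(POC['left']+POC['right'])/2*[1,1,0]
ML=np.c_[YP,XP,-Z]   # tool x = press y, tool y = press x, down
def bar(a,up=0,x=None):
    q=1.05-a;px,pz=95-205*np.cos(q),145.5+205*np.sin(q)
    return go(CP+XP*(px if x is None else x)+YP*32+Z*(pz-18.8+up),ML)
E
python3 -c "
from h import *
print(np.linalg.det(ML));bar(0,80,-130)"
```

```text
1.0
move [ -81.3   70.3 -136.9] [0.553 0.551 1.499] |t| 174 |w| 1.69
```

```bash
python3 nudge.py '[[-15,0,-40,0.045,0.045,0.12],[-30,10,-70,0.09,0.09,0.245],[-45,20,-95,0.135,0.135,0.37],[-60,35,-115,0.18,0.18,0.49],[-70,50,-125,0.225,0.225,0.61]]' 60; python3 -c "
from h import *
bar(0,80,-130)"
```

```text
clock: 18.8
eef_pos: [463.8, -76.6, 365.9]
eef_rot: [2.99, 0.414, 2.081]
wrist_force: [-0.7, -0.5, 0.3]
finger_gap: 59.9
finger_force: 0.0
move [  4.5  17.5 -19.9] [0.32  0.323 0.885] |t| 27 |w| 0.99
```

```bash
python3 nudge.py '[[1,3,-4,0.045,0.045,0.125],[2,6,-8,0.09,0.09,0.25],[3,9,-12,0.135,0.135,0.375],[4,12,-15,0.18,0.18,0.5],[4,15,-18,0.225,0.225,0.62]]'; python3 -c "
from h import *
bar(0,80,-130)"
```

```text
clock: 19.3
eef_pos: [468.7, -60.9, 380.0]
eef_rot: [3.064, 0.108, 1.474]
wrist_force: [0.1, 0.4, -0.3]
finger_gap: 59.7
finger_force: 0.0
move [ 2.3  1.3 -4.8] [0.092 0.098 0.265] |t| 5 |w| 0.3
```

```bash
python3 nudge.py '[[1,1,-3,0.045,0.045,0.13],[2,1,-5,0.092,0.098,0.265],[2,1,-5,0.092,0.098,0.265]]'; python3 -c "
from h import *
bar(0,80)"
```

```text
clock: 19.6
eef_pos: [469.6, -59.5, 384.5]
eef_rot: [3.141, 0.0, 1.214]
wrist_force: [-0.3, -0.7, -0.1]
finger_gap: 60.1
finger_force: 0.0
move [  1.1 122.8   0. ] [0.    0.    0.001] |t| 123 |w| 0.0
```

```bash
python3 nudge.py '[[1,40,0,0,0,0],[1,80,0,0,0,0],[1,110,0,0,0,0],[1,123,0,0,0,0],[1,123,0,0,0,0]]'; python3 nudge.py '[[0,0,20,0,0,0],[0,0,45,0,0,0],[0,0,65,0,0,0],[0,0,78,0,0,0],[0,0,80,0,0,0]]';python3 -c "
from h import *
bar(0)"
```

```text
clock: 20.1
eef_pos: [585.5, -100.7, 384.4]
eef_rot: [3.14, 0.002, 1.221]
wrist_force: [0.3, -0.1, 0.2]
finger_gap: 60.1
finger_force: 0.0
clock: 20.6
eef_pos: [583.9, -100.0, 305.7]
eef_rot: [3.139, 0.001, 1.219]
wrist_force: [-0.2, -1.0, 0.4]
finger_gap: 60.0
finger_force: 0.0
move [-0.8  1.6  1.2] [0.003 0.001 0.006] |t| 2 |w| 0.01
```

```bash
python3 nudge.py '[[0,1.5,1,0,0,0.005],[0,1.5,1,0,0,0.005],[0,1.5,1,0,0,0.005],[0,1.5,1,0,0,0.005],[0,1.5,1,0,0,0.005]]' 10 25; python3 -c "
from h import *
for a in (0,.2,.4,.6,.8,.9,1.0,1.05,1.08): print(a);bar(a)"
```

```text
clock: 21.1
eef_pos: [585.9, -100.9, 306.3]
eef_rot: [3.137, 0.001, 1.213]
wrist_force: [0.3, 0.6, 0.7]
finger_gap: 23.3
finger_force: 0.0
0
move [-0.7 -0.7  1.8] [ 0.005  0.001 -0.   ] |t| 2 |w| 0.0
0.2
move [ -0.7 -34.1  25.5] [ 0.005  0.001 -0.   ] |t| 43 |w| 0.0
0.4
move [ -0.7 -62.1  55.3] [ 0.005  0.001 -0.   ] |t| 83 |w| 0.0
0.6
move [ -0.6 -83.7  90.1] [ 0.005  0.001 -0.   ] |t| 123 |w| 0.0
0.8
move [ -0.6 -97.9 128.5] [ 0.005  0.001 -0.   ] |t| 162 |w| 0.0
0.9
move [  -0.6 -102.   148.5] [ 0.005  0.001 -0.   ] |t| 180 |w| 0.0
1.0
move [  -0.6 -104.2  168.9] [ 0.005  0.001 -0.   ] |t| 198 |w| 0.0
1.05
move [  -0.6 -104.5  179.2] [ 0.005  0.001 -0.   ] |t| 207 |w| 0.0
1.08
move [  -0.6 -104.4  185.3] [ 0.005  0.001 -0.   ] |t| 213 |w| 0.0
```

```bash
python3 nudge.py '[[0,0,0,0,0,0],[0,0,0,0,0,0],[0,0,0,0,0,0]]'; python3 nudge.py '[[0,-9,6,0,0,0],[-0.5,-18,12,0,0,0],[-0.5,-34,25,0,0,0],[-0.5,-48,40,0,0,0],[-0.5,-62,55,0,0,0]]'; python3 -c "
from h import *
for a in (.5,.6,.7,.8,.9,.95,1.0,1.05,1.08): print(a);bar(a)"
```

```text
clock: 21.4
eef_pos: [585.4, -100.7, 306.3]
eef_rot: [3.139, 0.001, 1.213]
wrist_force: [-5.4, 1.1, 2.5]
finger_gap: 19.0
finger_force: 25.0
clock: 21.9
eef_pos: [528.1, -79.6, 251.2]
eef_rot: [3.134, -0.0, 1.213]
wrist_force: [12.9, -2.6, -5.1]
finger_gap: 18.9
finger_force: 25.0
0.5
move [ -0.4 -11.9  17.3] [ 0.008 -0.    -0.   ] |t| 21 |w| 0.01
0.6
move [ -0.4 -21.9  35.2] [ 0.008 -0.    -0.   ] |t| 41 |w| 0.01
0.7
move [ -0.4 -30.   54. ] [ 0.008 -0.    -0.   ] |t| 62 |w| 0.01
0.8
move [ -0.4 -36.2  73.5] [ 0.008 -0.    -0.   ] |t| 82 |w| 0.01
0.9
move [ -0.4 -40.5  93.6] [ 0.008 -0.    -0.   ] |t| 102 |w| 0.01
0.95
move [ -0.4 -41.8 103.7] [ 0.008 -0.    -0.   ] |t| 112 |w| 0.01
1.0
move [ -0.4 -42.7 113.9] [ 0.008 -0.    -0.   ] |t| 122 |w| 0.01
1.05
move [ -0.4 -43.  124.2] [ 0.008 -0.    -0.   ] |t| 131 |w| 0.01
1.08
move [ -0.4 -43.  130.3] [ 0.008 -0.    -0.   ] |t| 137 |w| 0.01
```

```bash
python3 nudge.py '[[0,-12,17,0,0,0],[0,-22,35,0,0,0],[0,-30,54,0,0,0],[0,-36,73,0,0,0],[0,-40,93,0,0,0]]' - 40; python3 -c "
from h import *
for a in (.85,.9,.95,1.0,1.05,1.08): print(a);bar(a)"
```

```text
clock: 22.4
eef_pos: [491.1, -65.6, 158.1]
eef_rot: [3.135, -0.0, 1.213]
wrist_force: [4.9, 1.8, 4.0]
finger_gap: 19.0
finger_force: 40.0
0.85
move [-0.5  1.7 -9.4] [ 0.007 -0.    -0.   ] |t| 10 |w| 0.01
0.9
move [-0.6 -0.2  0.7] [ 0.007 -0.    -0.   ] |t| 1 |w| 0.01
0.95
move [-0.6 -1.5 10.9] [ 0.007 -0.    -0.   ] |t| 11 |w| 0.01
1.0
move [-0.6 -2.3 21.1] [ 0.007 -0.    -0.   ] |t| 21 |w| 0.01
1.05
move [-0.6 -2.7 31.3] [ 0.007 -0.    -0.   ] |t| 31 |w| 0.01
1.08
move [-0.6 -2.6 37.5] [ 0.007 -0.    -0.   ] |t| 38 |w| 0.01
```

```bash
python3 nudge.py '[[0,-1,8,0,0,0],[0,-2,16,0,0,0],[0,-2.5,24,0,0,0],[0,-2.7,31,0,0,0],[0,-2.7,35,0,0,0]]'; python3 nudge.py '[[0,0,2,0,0,0],[0,0,3,0,0,0],[0,0,3,0,0,0]]'
python3 - <<'E'
from h import *
for cam in('scene','top'):
    p,d=camrig.camera(cam);P=cloud(cam,d);np.savez(f'pics/{cam}_d.npz',p=p,d=d)
    Q=R.from_euler('z',py,degrees=True).inv().apply((P-CP).reshape(-1,3)).reshape(P.shape)
    for nm,m in(('bar -y end',(Q[:,:,1]<5)&(Q[:,:,1]>-56)&(abs(Q[:,:,0]+110)<35)&(Q[:,:,2]>110)&(Q[:,:,2]<190)&(p.max(2)<90)),('arm',(abs(Q[:,:,1])<6)&(abs(Q[:,:,0]+60)<25)&(Q[:,:,2]>110)&(Q[:,:,2]<200)),('near pads',(abs(Q[:,:,0])<12)&(abs(Q[:,:,1]+38)<12)&(Q[:,:,2]>90)&(Q[:,:,2]<200))):
        if m.sum()>4:print(cam,nm,m.sum(),np.median(Q[m],0).round(1),np.percentile(Q[m],97,axis=0).round(1))
E
```

```text
clock: 22.9
eef_pos: [488.6, -64.7, 123.1]
eef_rot: [3.137, -0.0, 1.213]
wrist_force: [-4.1, 6.6, 8.6]
finger_gap: 18.8
finger_force: 40.0
clock: 23.2
eef_pos: [488.6, -64.7, 121.7]
eef_rot: [3.137, -0.0, 1.213]
wrist_force: [-11.3, 7.3, 23.3]
finger_gap: 19.1
finger_force: 40.0
top bar -y end 25 [-114.6  -33.7  151.7] [-108.9  -23.8  157.3]
top near pads 67 [ -0.  -37.2 141.9] [ 11.2 -26.6 146.9]
```

The bar is level (top at about 155–157 mm) with 23 N upward force, so it is at its stop. I hold briefly, then follow the arc back up.

```bash
python3 nudge.py '[[0,0,1.5,0,0,0],[0,0,1.5,0,0,0],[0,0,1.5,0,0,0]]'; python3 -c "
from h import *
for a in (1.0,.9,.8,.6): print(a);bar(a)"
```

```text
clock: 23.6
eef_pos: [488.7, -64.7, 121.2]
eef_rot: [3.136, -0.0, 1.213]
wrist_force: [-16.4, 8.8, 37.7]
finger_gap: 18.7
finger_force: 40.0
1.0
move [ -0.6   0.5 -15.8] [ 0.005 -0.    -0.   ] |t| 16 |w| 0.01
0.9
move [ -0.6   2.7 -36.2] [ 0.005 -0.    -0.   ] |t| 36 |w| 0.01
0.8
move [ -0.6   6.8 -56.2] [ 0.005 -0.    -0.   ] |t| 57 |w| 0.01
0.6
move [ -0.5  21.1 -94.6] [ 0.005 -0.    -0.   ] |t| 97 |w| 0.01
```

```bash
python3 nudge.py '[[0,0,-12,0,0,0],[0,1,-26,0,0,0],[0,3,-40,0,0,0],[0,6,-58,0,0,0],[0,13,-77,0,0,0]]' - 10; python3 -c "
from h import *
for a in (.6,.5,.4,.3,.2,.1,0,-.02): print(a);bar(a)"
```

```text
clock: 24.1
eef_pos: [502.4, -70.0, 196.7]
eef_rot: [3.131, -0.0, 1.213]
wrist_force: [19.5, -2.4, -8.7]
finger_gap: 22.0
finger_force: 10.0
0.6
move [ -0.4   6.  -19.1] [ 0.01 -0.   -0.  ] |t| 20 |w| 0.01
0.5
move [ -0.4  16.1 -37. ] [ 0.01 -0.   -0.  ] |t| 40 |w| 0.01
0.4
move [ -0.3  27.8 -53.8] [ 0.01 -0.   -0.  ] |t| 61 |w| 0.01
0.3
move [ -0.3  41.2 -69.3] [ 0.01 -0.   -0.  ] |t| 81 |w| 0.01
0.2
move [ -0.3  56.  -83.4] [ 0.01 -0.   -0.  ] |t| 100 |w| 0.01
0.1
move [ -0.3  72.2 -96. ] [ 0.01 -0.   -0.  ] |t| 120 |w| 0.01
0
move [  -0.3   89.5 -106.9] [ 0.01 -0.   -0.  ] |t| 139 |w| 0.01
-0.02
move [  -0.3   93.1 -108.9] [ 0.01 -0.   -0.  ] |t| 143 |w| 0.01
```

```bash
python3 nudge.py '[[0,8,-19,0,0,0],[0,18,-37,0,0,0],[0,30,-54,0,0,0],[0,43,-69,0,0,0],[0,58,-83,0,0,0]]'; python3 nudge.py '[[0,8,-7,0,0,0],[0,16,-13,0,0,0],[0,25,-18,0,0,0],[0,33,-24,0,0,0],[0,34,-24,0,0,0]]' ; python3 -c "
from h import *
bar(0)"
```

```text
clock: 24.6
eef_pos: [554.6, -90.0, 279.0]
eef_rot: [3.138, 0.001, 1.212]
wrist_force: [2.4, -0.3, -3.4]
finger_gap: 19.7
finger_force: 10.0
clock: 25.1
eef_pos: [585.5, -101.6, 302.8]
eef_rot: [3.14, 0.001, 1.213]
wrist_force: [-13.0, 3.0, 6.7]
finger_gap: 19.3
finger_force: 10.0
move [ 0.1 -0.5 -1.7] [ 0.001  0.001 -0.   ] |t| 2 |w| 0.0
```

At the rest stop (the force reversed). I open, rise and retreat, then check everything.

```bash
python3 nudge.py '[[0,-1,0,0,0,0],[0,-1,0,0,0,0],[0,-1,0,0,0,0],[0,-1,0,0,0,0],[0,-1,0,0,0,0]]' 60; python3 nudge.py '[[0,0,-20,0,0,0],[0,0,-50,0,0,0],[0,0,-90,0,0,0],[0,-45,-95,0,0,0],[0,-90,-95,0,0,0]]'; python3 nudge.py '[[0,-40,0,0,0,0],[0,-80,0,0,0,0],[0,-80,0,0,0,0],[0,-80,0,0,0,0]]'
python3 - <<'E'
from h import *
for cam in('scene','top'):
    p,d=camrig.camera(cam);P=cloud(cam,d)
    Q=R.from_euler('z',py,degrees=True).inv().apply((P-CP).reshape(-1,3)).reshape(P.shape)
    m=(abs(Q[:,:,1])<70)&(abs(Q[:,:,0]+20)<60)&(Q[:,:,2]>280)&(Q[:,:,2]<345)&(p.max(2)<60)
    print(cam,'bar',m.sum(),np.median(Q[m],0).round(1))
    for y in(38,-38):
        m=(abs(Q[:,:,0])<12)&(abs(Q[:,:,1]-y)<12)&(Q[:,:,2]>90)&(Q[:,:,2]<180)
        if m.sum()>3:print(cam,y,m.sum(),np.median(Q[m],0).round(1),np.percentile(Q[m][:,2],95).round(1), p[m].mean(0).round())
    if cam=='top':
        w=(p.min(2)>215)&(P[:,:,2]>95)&(P[:,:,2]<140);w[:200]=0;w[270:]=0;w[:,:185]=0;w[:,275:]=0
        print('closed',w.sum(),np.median(P[w],0)); print('bottle',P[248,310])
E
```

```text
clock: 25.6
eef_pos: [585.0, -101.1, 302.6]
eef_rot: [3.137, 0.001, 1.213]
wrist_force: [0.6, 0.1, 0.1]
finger_gap: 56.3
finger_force: 0.0
clock: 26.1
eef_pos: [500.2, -69.3, 397.7]
eef_rot: [3.136, 0.0, 1.212]
wrist_force: [0.7, -0.4, 1.4]
finger_gap: 60.2
finger_force: 0.0
clock: 26.5
eef_pos: [425.4, -41.3, 397.5]
eef_rot: [3.136, 0.0, 1.213]
wrist_force: [1.2, -0.9, 0.5]
finger_gap: 60.1
finger_force: 0.0
scene bar 203 [-14.7   9.9 327.1]
scene 38 64 [ -7.2  43.  120.1] 127.7 [178. 178. 177.]
scene -38 61 [ -7.5 -32.6 122.1] 127.5 [181. 181. 179.]
top bar 77 [-11.3  -5.  331. ]
top 38 54 [ -0.2  40.6 126.8] 132.7 [229. 230. 231.]
top -38 34 [  4.3 -37.4 128.3] 133.4 [253. 253. 254.]
closed 43 [555.55701432 348.24858771 119.54917769]
bottle [466.48003721  83.80054039 115.99413924]
```

Cap tops are down from about 137 mm to about 127 mm (12 + 115 = 127, flange on the rim). The lever is back at rest, and the closed tube and bottle have not moved. Handing in.

```bash
python3 -c "
from cell import manip, camrig, readout
print(manip.sign_off())"
```

```text
the job is handed in; nothing more can be done
None
```

I put both proud tubes in the press pockets, pressed their caps home and let the lever back up. The closed tube and the bottle stayed where they were by camera, and I handed the job in at about 27 s. The sign-off returned no verdict.

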